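# Take up the gap with the cam clamp on the pin plate

### The job

Two small cam clamps stand on the bench, each with a plate lying loose in it. Turn the orange-knobbed lever of the clamp that holds the plate with the four upright pins, clockwise seen from above, just until its cam has pushed the plate up against the sprung pad and the pad's pointer stands in the green band, without ever running on deep into the red; then let go. Leave the lever of the other clamp, the one with the flat plate without pins, where it is.

Things in the scene. Friction and masses are not known exactly. Their poses are not given: they have to be found in the camera images.
- pin_clamp: Cam clamp with the pin plate (beige, 56x64 mm, four thin pins up to 64 mm above the bench); the other clamp, left or right of it, is alike but holds a flat plate. Fixed aluminium base 10 mm thick, x -40..165, y +-56 mm. Origin: on the bench under the lever's vertical pivot, at the end nearer the robot; +x from the pivot past the plate to the sprung pad, z up.
- pin_lever (a joint): Lever angle q (rad), 0..2.4, clockwise from above, starts 0..0.35; friction (2 N at the knob) holds it. Upright round orange knob, 18 mm diameter, z 33.5..75.5 mm; in pin_clamp's frame at 75 mm x (cos(-1.745-q), sin(-1.745-q)), nothing in its way. The cam reaches 26+18 cos(2.618-q) mm towards the plate; the plate meets the pad at a reach of 20 to 26 mm, which varies.
- pin_pad (a joint): How far (m) the black sprung pad (50 mm wide) at the far end of the pin plate's clamp is pushed in along the clamp's +x: 0 at rest, 0.020 at most. Light spring: 1 N at first touch, 4 N at 0.012. Its black pointer moves over a coloured band on top of the grey stop block: white 0 to 0.003, green 0.003 to 0.013, red 0.013 to 0.020.
- flat_knob (a point): Centre of the top of the orange knob (18 mm diameter, 75.5 mm above the bench) on the lever of the other clamp, the one with the flat plate (50x52x11 mm, no pins). Beware on the way: a tall gas bottle with its regulator (about x 0.2..0.47 m, y -0.05..-0.4 m, up to 0.45 m high) stands in front of the robot on its right; pass over or round it.

How it is judged:
By the outcome, as a careful person would: the job done as asked, in the order asked, and still so for the second after the job is handed in, with the robot touching nothing.
It also fails if it takes over 43 s, if anything falls off the work surface, if the arm or the gripper's body presses on something with over 40 N, if the wrist force passes 120 N, or if a joint passes its speed limit or range.

### The arm

A 6-joint arm with a two-finger parallel gripper is mounted at the origin on a cart in front of the work surface, level with it; the furniture and walls round the work are solid. World frame = base frame: x ahead of the robot, y to its left, z up, the work surface at z = 0. Lengths are in m, angles in rad, forces in N, time in s.
With the tool pointing down it reaches from about 0.35 to 0.775 m from the base axis. Payload 7.3 kg.
Tool frame: the origin (TCP) lies between the finger pads; the fingertips stand 17 mm ahead of it and the grasp point (between the pads) lies 2 mm behind it; z points along the fingers, y is the direction in which the jaws open and shut (so a half turn about z gives the same grasp; the last joint's range is limited). The gripper opens to 92 mm and grips with 3 to 60 N. Pads are 19 mm wide; open, the fingers measure 130 mm over their backs; the gripper's body (75 mm by 190 mm) begins 47 mm behind the grasp point.
Start: joints at [1.055, 0.342, 1.524, -0, 1.275, -0.146], TCP at [0.19, 0.49, 0.244] pointing down, gripper open.
Joint ranges: [-2.53, 2.53], [-0.77, 2.02], [0.04, 2.7], [-1, 4.14], [0.28, 2.66], [-3.11, 3.11]. Speed limits (rad/s): [2.57, 2.57, 3.14, 3.14, 3.14, 3.14].

### API

Orientations are given as [roll, pitch, yaw] about the fixed x, y, z axes, in that order (R = Rz(yaw) Ry(pitch) Rx(roll)).
In Python, from cell import sensors, vision, hand_in gives the robot as it stands.
- The arm moves only by the tool step_arm, never from a script. Its argument "series" is a list of rows, each a list of 5 numbers: the opening, from 0 (shut) to 1 (fully open), then the shift along the world's x, y, z each as a share of 25 mm, from -1 to 1, then the turn about the world's z as a share of 0.08 rad, from -1 to 1. A call has 1 to 12 rows; each row shifts and turns the commanded pose from where the row before left it; what a row does not reach is not made up. A row lasts 1/10 s, in which the tool goes at most 50 mm and 8.59 degrees, less where a joint would pass 70% of its speed; a pose out of reach is approached as far as the arm can. A call with a number of a shift or a turn outside -1 to 1 is refused whole. A call with a gripper value outside its range is refused whole. The fingers move at their own pace and stop on an object; "squeeze" is the grip in N (left out, the last holds). Time passes only in rows, so rows that do not move let the fingers close. It gives the time, the measured TCP pose, the force and the opening at its end, in the units of the state.
- sensors.observe(): the state, without advancing time (a new reading comes with each control period).
- vision.read_camera(name): name is "scene" or "top" or "wrist"; returns a dict with "pixels" (480x640x3 uint8, blue, green, red), "range_z" (480x640 float32, m along the optical axis (not along the pixel's ray), 0 where there is no reading), "camera_matrix" (3x3 intrinsics, pixels), "k1" (the pictures are not rectified: a ray, as slopes to the right and down, at radius r is drawn at 1 + k1 r^2 times it, then the intrinsics apply), "pose" (4x4, takes a point from camera to world coordinates). Camera axes: x right, y down, z forward; pixel columns grow to the right and rows downward; lengths in m; the calibration is good to about 2 mm. A picture is of the moment at which its call begins.
- hand_in(): hands the job in, once; it reports no verdict.
The state is a dict: "time": time; "qpos": joint angles; "qvel": joint speeds; "joint_efforts": joint torques, N m; "tool_pos": TCP position; "tool_rot": TCP orientation; "contact_force": force on the tool from outside, world axes, zero at the start; "torque": the same for the moment, N m; "opening": finger opening in m.
Only numpy, scipy, OpenCV 4.12 (cv2) and the standard library are available. Lean on these libraries where they do the work, as an engineer would, in place of code of your own. Each camera call takes 0.05 s, during which the arm holds its last target.

## Working session

There is one attempt and no reset: what is moved stays moved. The work goes in short steps, Python scripts to look and compute and a tool call to move; the robot and the scene stay as the last step left them, time stands still between calls to the robot, and variables do not carry over. Pictures are saved under pics/ and viewed, and the job is handed in when it is done.

Besides the shell and the picture viewer there is one more tool, called after "Emit:" in YAML: its name, and indented under it one key for each argument. step_arm: Moves the arm, as the interface text tells. Its arguments: {"type":"object","properties":{"series":{"type":"array","items":{"type":"array","items":{"type":"number","minimum":-1,"maximum":1}}},"squeeze":{"type":"number"}},"required":["series"]}

```bash
mkdir -p pics; cat > h.py <<'E'
import numpy as np, cv2
from cell import sensors, vision, hand_in
def snap(name,tag):
    d=vision.read_camera(name); cv2.imwrite(f'pics/{tag}.png',d['pixels']); np.savez(f'{tag}.npz',**{k:np.asarray(v) for k,v in d.items()}); return d
def world(d,u,v,z=None):
    K=np.asarray(d['camera_matrix']);k1=float(d['k1'])
    p=cv2.undistortPoints(np.array([[[u,v]]],float),K,np.array([k1,0,0,0.]))[0,0]
    T=np.asarray(d['pose']); ray=T[:3,:3]@np.array([p[0],p[1],1.])
    if z is None: s=float(d['range_z'][int(round(v)),int(round(u))])
    else: s=(z-T[2,3])/ray[2]
    return T[:3,3]+s*ray
E
python3 - <<'E'
from h import *
for n in('scene','top'): 
    d=snap(n,n+'1'); print(n,np.asarray(d['pose'])[:3].round(3).tolist(),d['k1'])
print(sensors.observe())
E
```

```text
scene [[-0.79, 0.542, -0.286, 0.826], [0.613, 0.691, -0.384, 0.509], [-0.01, -0.479, -0.878, 0.831]] -0.08708597610743776
top [[-0.001, -0.999, 0.054, 0.561], [-1.0, 0.0, -0.01, 0.197], [0.01, -0.054, -0.998, 0.932]] 0.0033660011965950605
{'time': 0.1, 'qpos': array([ 1.05500107e+00,  3.42677412e-01,  1.52492143e+00, -4.04866561e-05,
        1.27537606e+00, -1.46004475e-01]), 'qvel': array([ 0.00075851, -0.0038864 , -0.00276817, -0.00081548,  0.00136088,
        0.00065933]), 'joint_efforts': array([ 1.85147575e-03, -4.32005632e+01, -2.44695085e+01,  7.20388046e-02,
        5.26151061e-02, -2.58874769e-05]), 'tool_pos': array([0.18957148, 0.4892206 , 0.24310181]), 'tool_rot': array([-3.14021948e+00, -1.62793717e-04,  2.77181358e+00]), 'contact_force': array([0.74204626, 0.58124339, 0.09855066]), 'torque': array([ 0.00141088, -0.02626705, -0.0063653 ]), 'opening': 0.09208583602613084}
```

View pics/scene1.png

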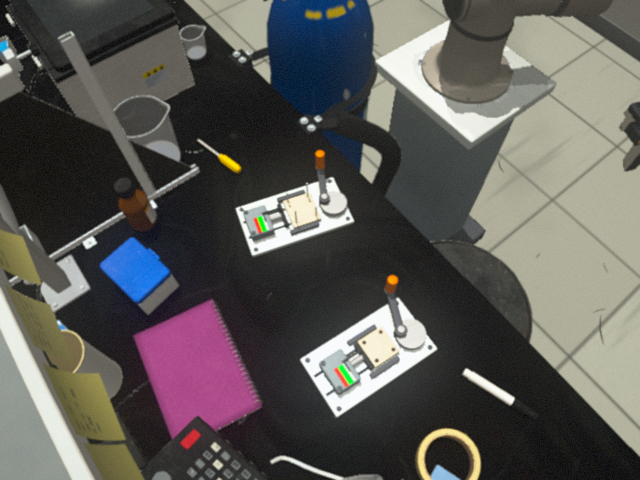

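View pics/top1.png

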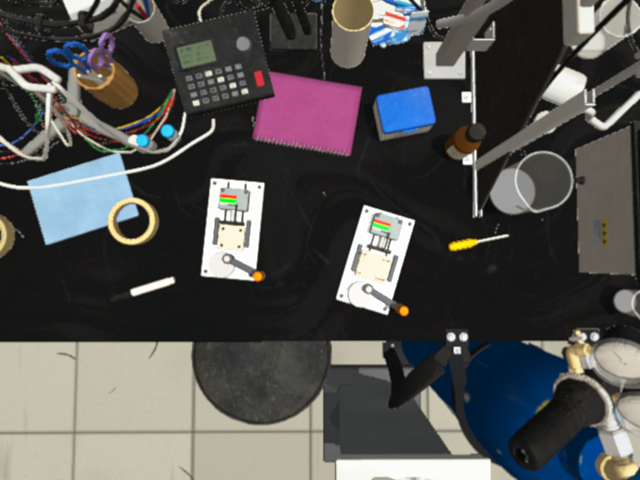

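```bash
python3 - <<'E'
from h import *
a=cv2.imread('pics/scene1.png');b=cv2.imread('pics/top1.png')
cv2.imwrite('pics/z1.png',np.hstack([cv2.resize(a[140:270,225:365],(400,371),interpolation=2),cv2.resize(a[265:425,290:445],(390,371),interpolation=2)]))
cv2.imwrite('pics/z2.png',np.hstack([cv2.resize(b[170:290,190:280],(400,533),interpolation=2),cv2.resize(b[200:320,330:420],(400,533),interpolation=2)]))
E
```

```text
(no output)
```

View pics/z1.png

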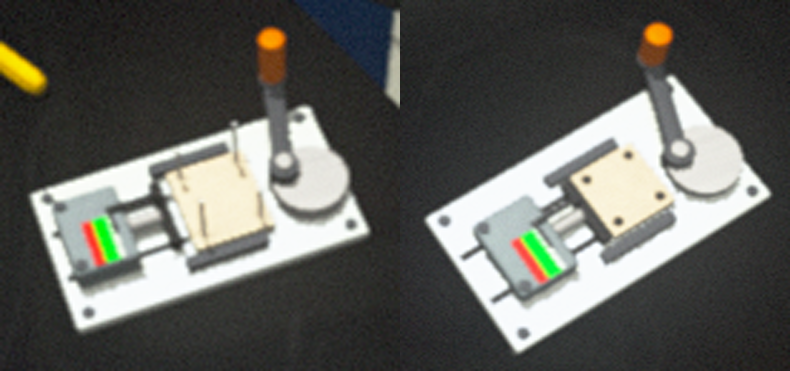

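View pics/z2.png

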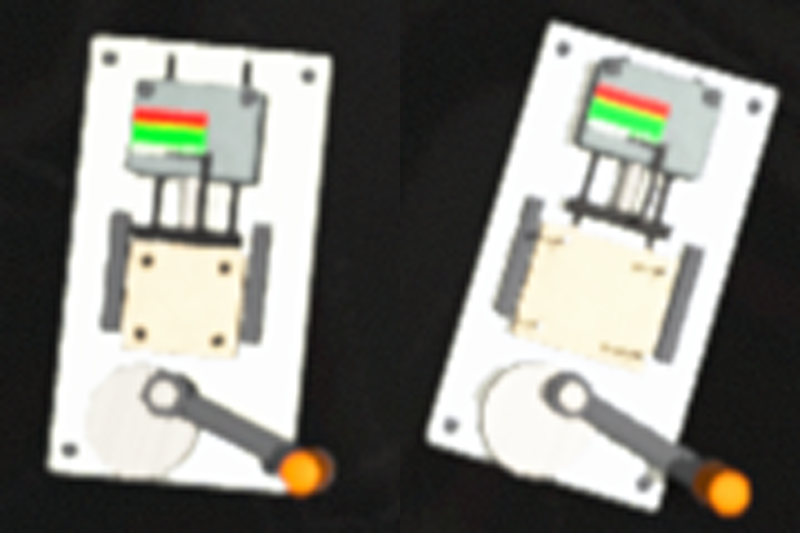

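```bash
cat > fit.py <<'E'
from h import *
d=dict(np.load('top1.npz'))
C=[(151,20),(379,93),(258,510),(26,442)]
W=np.array([world(d,330+x/4.444,200+y/4.444,0.010)[:2] for x,y in C])
L=np.array([(165,56),(165,-56),(-40,-56),(-40,56)])/1000.
c=W.mean(0);l=L.mean(0);H=(L-l).T@(W-c);U,S,V=np.linalg.svd(H);R=V.T@U.T
o=c-R@l;psi=np.arctan2(R[1,0],R[0,0])
print('res',((L@R.T+o)-W).round(4).tolist());print('origin',o,'psi',psi)
k=world(d,330+327/4.444,200+493/4.444,0.0755);print('knob',k)
r=k[:2]-o;print('r',np.hypot(*r),'q',-1.745-(np.arctan2(r[1],r[0])-psi))
p=world(d,330+174/4.444,200+397/4.444,0.04);print('hub',p)
b=d['pixels'];hsv=cv2.cvtColor(b,cv2.COLOR_BGR2HSV);m=cv2.inRange(hsv,(5,180,180),(18,255,255))
n,_,s,ce=cv2.connectedComponentsWithStats(m)
for i in range(1,n):
  if s[i,4]>15: print(s[i],ce[i],world(d,*ce[i],z=0.0755))
E
python3 fit.py
```

```text
res [[-0.0013, -0.0002], [0.0009, 0.0001], [-0.0002, 0.0006], [0.0006, -0.0004]]
origin [0.50070781 0.09417115] psi -0.2939171113527162
knob [0.46177371 0.03188737 0.0755    ]
r 0.0734515768180957 q 0.09055636042179294
hub [0.50088894 0.09392854 0.04      ]
[253 272   9   9  32] [257.1875  275.78125] [0.52957702 0.31404899 0.0755    ]
[400 306   8  10  31] [403.19354839 310.70967742] [0.46220779 0.03263306 0.0755    ]
```

```bash
python3 - <<'E'
from h import *
d=dict(np.load('top1.npz'))
for v in range(340,480,20):
  print(v,[(u,*world(d,u,v).round(2).tolist()) for u in range(360,640,30) if d['range_z'][v,u]>0 and world(d,u,v)[2]>-.3])
E
```

```text
340 [(360, 0.39, 0.11, -0.0), (390, 0.39, 0.05, -0.0), (420, 0.39, -0.02, -0.0), (450, 0.39, -0.08, 0.01), (480, 0.39, -0.14, -0.0), (510, 0.39, -0.21, -0.0), (540, 0.39, -0.27, -0.0), (570, 0.39, -0.33, -0.0), (600, 0.46, -0.15, 0.39), (630, 0.47, -0.17, 0.42)]
360 [(450, 0.35, -0.08, -0.02), (480, 0.35, -0.15, -0.01), (510, 0.37, -0.17, 0.07), (540, 0.38, -0.21, 0.11), (570, 0.43, -0.14, 0.33), (600, 0.44, -0.15, 0.39), (630, 0.44, -0.16, 0.42)]
380 [(420, 0.31, -0.01, 0.0), (450, 0.28, -0.11, -0.11), (480, 0.32, -0.12, 0.04), (510, 0.34, -0.15, 0.13), (540, 0.35, -0.19, 0.16), (570, 0.4, -0.14, 0.34), (600, 0.4, -0.18, 0.34), (630, 0.42, -0.17, 0.4)]
400 [(390, 0.23, 0.02, -0.14), (450, 0.23, -0.11, -0.12), (480, 0.29, -0.11, 0.08), (510, 0.32, -0.14, 0.15), (540, 0.33, -0.17, 0.18), (570, 0.38, -0.12, 0.36), (600, 0.38, -0.16, 0.36), (630, 0.39, -0.18, 0.4)]
420 [(480, 0.26, -0.11, 0.08), (510, 0.29, -0.13, 0.16), (540, 0.37, -0.07, 0.4), (570, 0.37, -0.11, 0.39), (600, 0.36, -0.16, 0.36), (630, 0.36, -0.19, 0.38)]
440 [(360, 0.11, 0.09, -0.2), (390, 0.11, 0.02, -0.19), (420, 0.11, -0.06, -0.19), (480, 0.2, -0.12, 0.04), (510, 0.35, -0.03, 0.41), (540, 0.36, -0.06, 0.42), (570, 0.28, -0.19, 0.24), (600, 0.29, -0.22, 0.27)]
460 [(360, 0.15, 0.11, -0.0), (390, 0.15, 0.05, -0.0), (420, 0.15, -0.01, -0.0), (450, 0.15, -0.08, -0.0), (480, 0.15, -0.14, -0.0), (510, 0.22, -0.13, 0.16), (540, 0.34, -0.05, 0.43), (570, 0.26, -0.19, 0.25), (600, 0.27, -0.21, 0.27), (630, 0.29, -0.23, 0.32)]
```

Emit:
step_arm:
  series:
    - [0.5,0.6,-1,0,-1]
    - [0.5,0.6,-1,0,-1]
    - [0.5,0.6,-1,0,-1]
    - [0.5,0.6,-1,0,-1]
    - [0.5,0.6,-1,0,-1]
    - [0.5,0.6,-1,0,-1]
    - [0.5,0.6,-1,0,-1]
    - [0.5,0.6,-1,0,-1]
    - [0.5,0.6,-1,0,-1]
    - [0.5,0.6,-1,0,-1]

```text
time: 1.1
tool_pos: [0.34, 0.2384, 0.2435]
tool_rot: [-3.141, 0.0, 1.969]
contact_force: [0.6, 1.0, 0.2]
opening: 0.0461
```

```bash
python3 - <<'E'
from h import *
d=dict(np.load('top1.npz'))
P=[]
for v in range(0,480,2):
  for u in range(0,640,2):
    if d['range_z'][v,u]>0:
      p=world(d,u,v)
      if .1<p[0]<.55 and p[2]>.03 and p[1]<.08 and p[1]>-.4: P.append(p)
P=np.array(P)
for z in np.arange(.03,.5,.04):
  s=P[(P[:,2]>z)&(P[:,2]<z+.04)]
  if len(s): i=s[:,1].argmax(); print(z.round(2),len(s),'maxy',s[i].round(3),'x',s[:,0].min().round(3),s[:,0].max().round(3))
s=P[(P[:,1]>-.1)&(P[:,2]>.1)]
for y in np.arange(-.1,.05,.02):
  t=s[(s[:,1]>y)&(s[:,1]<y+.02)]
  if len(t): print(y.round(2),t.min(0).round(3),t.max(0).round(3))
t=snap('top','top2');s=snap('scene','scene2')
cv2.imwrite('pics/both2.png',cv2.resize(np.hstack([t['pixels'],s['pixels']]),(800,300)))
# arm cloud
Q=np.array([[*world(x,u,v)] for x in (t,s) for v in range(0,480,3) for u in range(0,640,3) if x['range_z'][v,u]>0])
a=sensors.observe()['tool_pos'];az=np.arctan2(a[1],a[0]);print(az)
r=Q[:,0]*np.cos(az)+Q[:,1]*np.sin(az);l=-Q[:,0]*np.sin(az)+Q[:,1]*np.cos(az);z=Q[:,2]
m=(r>.12)&(r<.6)&(abs(l)<.12)&(z>.2)
for rr in np.arange(.12,.6,.04):
  n=m&(r>rr)&(r<rr+.04)
  if n.sum(): print('r',rr.round(2),'l',l[n].min().round(3),l[n].max().round(3),'z',z[n].min().round(3),z[n].max().round(3))
E
```

```text
0.03 334 maxy [0.499 0.079 0.034] x 0.178 0.548
0.07 397 maxy [0.464 0.039 0.076] x 0.167 0.548
0.11 592 maxy [ 0.259 -0.111  0.116] x 0.169 0.549
0.15 573 maxy [ 0.267 -0.121  0.154] x 0.186 0.55
0.19 164 maxy [ 0.306 -0.156  0.19 ] x 0.204 0.329
0.23 410 maxy [ 0.391 -0.162  0.269] x 0.228 0.391
0.27 119 maxy [ 0.426 -0.152  0.294] x 0.246 0.462
0.31 710 maxy [ 0.381 -0.11   0.349] x 0.261 0.463
0.35 952 maxy [ 0.358 -0.051  0.385] x 0.28 0.479
0.39 1204 maxy [ 0.34  -0.026  0.402] x 0.32 0.478
0.43 1 maxy [ 0.342 -0.046  0.43 ] x 0.342 0.342
-0.1 [ 0.339 -0.1    0.36 ] [ 0.381 -0.08   0.411]
-0.08 [ 0.332 -0.08   0.369] [ 0.374 -0.06   0.424]
-0.06 [ 0.322 -0.06   0.383] [ 0.366 -0.04   0.43 ]
-0.04 [ 0.32  -0.04   0.396] [ 0.359 -0.026  0.425]
0.6083237057284614
r 0.32 l -0.02 0.051 z 0.296 0.335
r 0.36 l -0.032 0.041 z 0.268 0.39
r 0.4 l -0.071 0.038 z 0.305 0.577
r 0.44 l -0.065 0.047 z 0.293 0.575
r 0.48 l -0.057 0.02 z 0.293 0.338
```

View pics/both2.png

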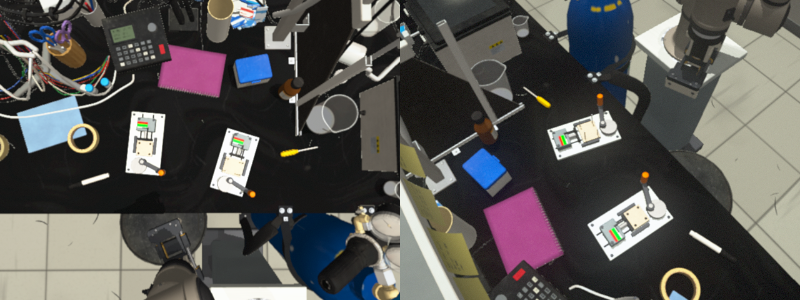

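```bash
python3 - <<'E'
from h import *
t=dict(np.load('top2.npz'));s=dict(np.load('scene2.npz'))
a=sensors.observe();print(a['qpos']);a=a['tool_pos'];az=np.arctan2(a[1],a[0])
for nm,x in(('top',t),('scene',s)):
  Q=np.array([[*world(x,u,v)] for v in range(0,480,2) for u in range(0,640,2) if x['range_z'][v,u]>0])
  r=Q[:,0]*np.cos(az)+Q[:,1]*np.sin(az);l=-Q[:,0]*np.sin(az)+Q[:,1]*np.cos(az);z=Q[:,2]
  m=(r>-.2)&(r<.6)&(abs(l)<.13)&(z>.2)
  for zz in np.arange(.2,.8,.03):
    n=m&(z>zz)&(z<zz+.03)
    if n.sum(): print(nm,'z',zz.round(2),n.sum(),'l',l[n].min().round(3),l[n].max().round(3),'r',r[n].min().round(3),r[n].max().round(3))
cv2.imwrite('pics/z3.png',np.hstack([cv2.resize(t['pixels'][300:480,200:400],(400,360)),cv2.resize(s['pixels'][0:200,380:600],(396,360))]))
E
```

```text
[ 4.24031584e-01  1.40319320e-01  1.79721630e+00 -9.85382256e-04
  1.20442576e+00  2.85015055e-02]
top z 0.26 1 l -0.0 -0.0 r 0.47 0.47
top z 0.29 351 l -0.053 0.031 r 0.33 0.498
top z 0.32 518 l -0.053 0.022 r 0.411 0.515
top z 0.35 2 l -0.023 -0.021 r 0.427 0.428
top z 0.38 93 l -0.037 0.016 r 0.399 0.453
top z 0.41 112 l -0.038 0.024 r 0.414 0.456
top z 0.44 171 l -0.035 0.037 r 0.424 0.455
top z 0.47 121 l -0.032 0.035 r 0.432 0.457
top z 0.5 137 l -0.069 0.021 r 0.421 0.457
top z 0.53 372 l -0.07 0.009 r 0.403 0.459
top z 0.56 232 l -0.068 -0.023 r 0.419 0.451
scene z 0.2 103 l -0.086 0.129 r 0.044 0.091
scene z 0.23 98 l 0.092 0.13 r 0.063 0.091
scene z 0.26 40 l -0.008 0.13 r 0.064 0.395
scene z 0.29 360 l -0.056 0.051 r 0.344 0.514
scene z 0.32 579 l -0.057 0.051 r 0.335 0.516
scene z 0.35 155 l -0.027 0.026 r 0.407 0.439
scene z 0.38 233 l -0.04 0.038 r 0.403 0.454
scene z 0.41 245 l -0.042 0.036 r 0.417 0.457
scene z 0.44 359 l -0.041 0.034 r 0.413 0.456
scene z 0.47 307 l -0.037 0.035 r 0.424 0.458
scene z 0.5 14 l -0.001 0.049 r 0.45 0.462
```

View pics/z3.png

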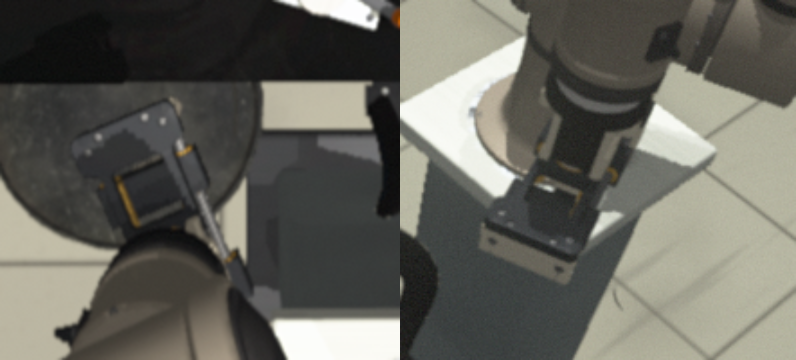

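```bash
python3 - <<'E'
from h import *
t=dict(np.load('top2.npz'));s=dict(np.load('scene2.npz'))
az=.424
for nm,x in(('top',t),('scene',s)):
  Q=np.array([[*world(x,u,v)] for v in range(0,480,1) for u in range(0,640,1) if x['range_z'][v,u]>0])
  r=Q[:,0]*np.cos(az)+Q[:,1]*np.sin(az);l=-Q[:,0]*np.sin(az)+Q[:,1]*np.cos(az);z=Q[:,2]
  for rr in np.arange(-.2,.56,.04):
   for zz in np.arange(.2,.9,.08):
    n=(r>rr)&(r<rr+.04)&(abs(l)<.25)&(z>zz)&(z<zz+.08)
    if n.sum()>10: print(nm,'r',rr.round(2),'z',zz.round(2),n.sum(),'l',np.percentile(l[n],[1,99]).round(3),'zmax',z[n].max().round(3),z[n].min().round(3))
E
```

```text
top r 0.12 z 0.2 41 l [-0.25  -0.243] zmax 0.205 0.2
top r 0.24 z 0.36 233 l [-0.25  -0.166] zmax 0.426 0.384
top r 0.28 z 0.36 2638 l [-0.249 -0.164] zmax 0.431 0.361
top r 0.32 z 0.28 32 l [0.043 0.05 ] zmax 0.318 0.294
top r 0.36 z 0.28 236 l [0.042 0.053] zmax 0.318 0.296
top r 0.4 z 0.28 707 l [0.041 0.11 ] zmax 0.36 0.297
top r 0.4 z 0.36 409 l [0.039 0.104] zmax 0.44 0.361
top r 0.4 z 0.44 554 l [0.018 0.119] zmax 0.519 0.44
top r 0.4 z 0.52 563 l [0.008 0.037] zmax 0.58 0.521
top r 0.44 z 0.28 1431 l [0.04  0.112] zmax 0.339 0.286
top r 0.44 z 0.36 409 l [0.054 0.099] zmax 0.44 0.392
top r 0.44 z 0.44 1140 l [0.054 0.105] zmax 0.517 0.44
top r 0.44 z 0.52 1952 l [0.016 0.088] zmax 0.579 0.521
top r 0.48 z 0.28 1073 l [0.039 0.111] zmax 0.338 0.295
scene r 0.0 z 0.2 139 l [0.144 0.25 ] zmax 0.28 0.201
scene r 0.0 z 0.28 87 l [0.224 0.24 ] zmax 0.301 0.28
scene r 0.04 z 0.2 3273 l [-0.053  0.245] zmax 0.28 0.2
scene r 0.04 z 0.28 294 l [0.169 0.227] zmax 0.304 0.28
scene r 0.32 z 0.28 127 l [0.04  0.113] zmax 0.336 0.294
scene r 0.36 z 0.2 87 l [0.063 0.084] zmax 0.279 0.265
scene r 0.36 z 0.28 283 l [0.038 0.111] zmax 0.358 0.281
scene r 0.4 z 0.28 1144 l [0.041 0.105] zmax 0.36 0.307
scene r 0.4 z 0.36 1379 l [0.037 0.113] zmax 0.44 0.36
scene r 0.4 z 0.44 925 l [0.037 0.117] zmax 0.512 0.44
scene r 0.44 z 0.28 735 l [0.037 0.108] zmax 0.338 0.296
scene r 0.44 z 0.36 899 l [0.051 0.098] zmax 0.44 0.393
scene r 0.44 z 0.44 1758 l [0.053 0.114] zmax 0.515 0.44
scene r 0.48 z 0.28 1717 l [0.035 0.107] zmax 0.338 0.292
```

```bash
cat >> h.py <<'E'
def proj(d,P):
    T=np.linalg.inv(np.asarray(d['pose'])); K=np.asarray(d['camera_matrix'])
    p,_=cv2.projectPoints(np.array(P,float),cv2.Rodrigues(T[:3,:3])[0],T[:3,3],K,np.array([float(d['k1']),0,0,0,0]));return p[:,0]
E
python3 - <<'E'
from h import *
o=[]
for n in('top2','scene2'):
  d=dict(np.load(n+'.npz'));im=d['pixels'].copy()
  j=.424;e=np.array([np.cos(j),np.sin(j),0]);f=np.array([-np.sin(j),np.cos(j),0])
  for l,c in((0,(0,0,255)),(.0763,(0,255,0)),(.035,(255,255,0)),(-.06,(255,0,255))):
    for s in np.linspace(0,1,12):
      r=.073+s*.335;z=.667-s*.137
      u=proj(d,[e*r+f*l+[0,0,z]])[0]
      if abs(u).max()<2000: cv2.circle(im,tuple(int(k) for k in u),2,c,-1)
  o.append(im)
cv2.imwrite('pics/ov.png',np.hstack([cv2.resize(o[0][280:480,180:420],(432,360)),cv2.resize(o[1][0:200,400:600],(360,360))]))
E
```

```text
(no output)
```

View pics/ov.png

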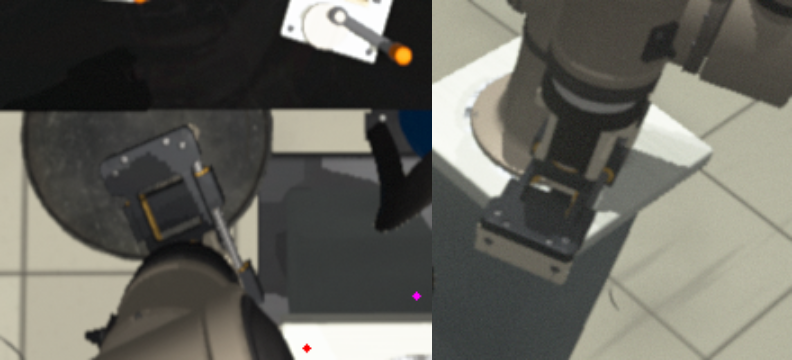

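Emit:
step_arm:
  series:
    - [1,0.217,-0.362,0,-0.918]
    - [1,0.217,-0.362,0,-0.918]
    - [1,0.217,-0.362,0,-0.918]
    - [1,0.217,-0.362,0,-0.918]
    - [1,0.217,-0.362,0,-0.918]
    - [1,0.217,-0.362,0,-0.918]
    - [1,0.217,-0.362,0,-0.918]
    - [1,0.217,-0.362,0,-0.918]
    - [1,0.217,-0.362,0,-0.918]
    - [1,0.217,-0.362,0,-0.918]

```text
time: 2.2
tool_pos: [0.3938, 0.1493, 0.2435]
tool_rot: [-3.141, 0.0, 1.236]
contact_force: [0.5, 0.2, -0.8]
opening: 0.0918
```

Emit:
step_arm:
  series:
    - [1,0.217,-0.362,0,-0.918]
    - [1,0.217,-0.362,0,-0.918]
    - [1,0.217,-0.362,0,-0.918]
    - [1,0.217,-0.362,0,-0.918]
    - [1,0.217,-0.362,0,-0.918]
    - [1,0.217,-0.362,0,-0.918]
    - [1,0.217,-0.362,0,-0.918]
    - [1,0.217,-0.362,0,-0.918]
    - [1,0.217,-0.362,0,-0.918]
    - [1,0.217,-0.362,0,-0.918]
    - [1,0,0,0,0]

```text
time: 3.3
tool_pos: [0.4485, 0.0585, 0.2434]
tool_rot: [-3.141, 0.0, 0.502]
contact_force: [-0.0, 0.6, -0.1]
opening: 0.0915
```

```bash
python3 - <<'E'
from h import *
print(sensors.observe())
t=snap('top','top3');s=snap('scene','scene3');w=snap('wrist','wrist3')
cv2.imwrite('pics/m3.png',np.hstack([cv2.resize(x['pixels'],(400,300)) for x in(t,s)]))
E
```

```text
{'time': 3.3, 'qpos': array([-4.01013229e-02,  2.09232376e-01,  1.71070338e+00, -5.21284324e-05,
        1.22210110e+00,  1.02827061e+00]), 'qvel': array([ 0.0181702 , -0.0096309 ,  0.01463451,  0.00835619,  0.00702299,
       -0.05757535]), 'joint_efforts': array([-6.38033766e-01, -3.52528954e+01, -2.42101604e+01, -3.01950134e-02,
       -9.63744381e-02,  5.67432661e-01]), 'tool_pos': array([0.44850313, 0.05845149, 0.24342751]), 'tool_rot': array([-3.14140526e+00,  4.05713704e-04,  5.02442255e-01]), 'contact_force': array([-0.04899445,  0.63724356, -0.05935596]), 'torque': array([-0.09020756,  0.16988996, -0.05416758]), 'opening': 0.09151769628080529}
```

View pics/m3.png

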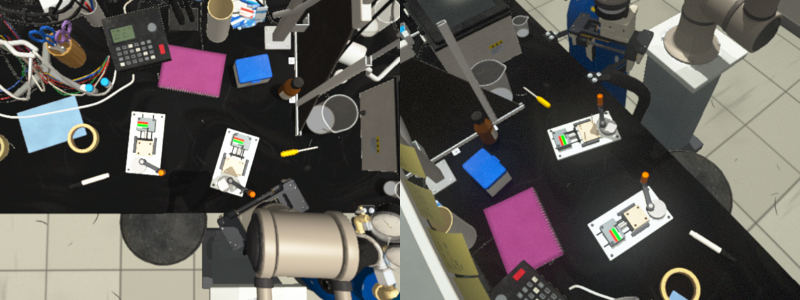

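View pics/wrist3.png

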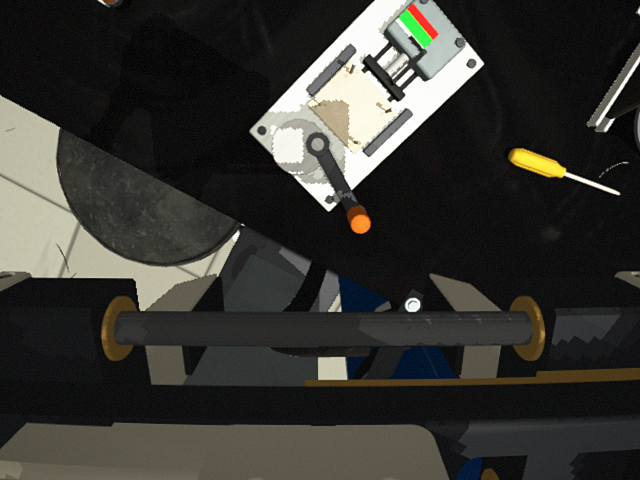

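```bash
python3 - <<'E'
from h import *
t=dict(np.load('top3.npz'));t1=dict(np.load('top1.npz'))
for v in range(340,480,15):
  print(v,[(u,*world(t,u,v).round(2).tolist()) for u in range(350,640,25) if t['range_z'][v,u]>0 and abs(t['range_z'][v,u]-t1['range_z'][v,u])>.02])
print((t['range_z'][380:480:10,400:600:15]).round(2))
cv2.imwrite('pics/t3.png',cv2.resize(t['pixels'][280:480,320:640],(800,500)))
E
```

```text
340 [(375, 0.45, 0.12, 0.32), (400, 0.46, 0.1, 0.39), (425, 0.49, 0.11, 0.56), (450, 0.49, 0.08, 0.55), (475, 0.49, 0.06, 0.55), (500, 0.49, 0.04, 0.54), (525, 0.49, 0.01, 0.54)]
355 [(350, 0.43, 0.15, 0.33), (375, 0.43, 0.12, 0.34), (400, 0.48, 0.12, 0.54), (425, 0.48, 0.11, 0.57), (450, 0.48, 0.09, 0.57), (475, 0.48, 0.07, 0.57), (500, 0.48, 0.05, 0.57), (525, 0.48, 0.03, 0.57), (550, 0.48, 0.01, 0.57)]
370 [(375, 0.41, 0.12, 0.33), (400, 0.47, 0.13, 0.55), (425, 0.47, 0.11, 0.58), (450, 0.47, 0.09, 0.58), (475, 0.47, 0.07, 0.58), (500, 0.47, 0.05, 0.58), (525, 0.47, 0.03, 0.58), (550, 0.47, 0.01, 0.58)]
385 [(375, 0.39, 0.12, 0.33), (400, 0.46, 0.13, 0.56), (425, 0.46, 0.12, 0.59), (450, 0.46, 0.09, 0.59), (475, 0.46, 0.08, 0.59), (500, 0.46, 0.05, 0.58), (525, 0.46, 0.03, 0.58), (550, 0.46, 0.02, 0.58)]
400 [(375, 0.37, 0.12, 0.33), (400, 0.44, 0.13, 0.56), (425, 0.45, 0.12, 0.59), (450, 0.45, 0.1, 0.59), (475, 0.45, 0.08, 0.59), (500, 0.45, 0.06, 0.59), (525, 0.45, 0.04, 0.59), (550, 0.45, 0.02, 0.58)]
415 [(400, 0.43, 0.13, 0.55), (425, 0.44, 0.12, 0.59), (450, 0.44, 0.1, 0.59)
[... 450 characters left out ...]
4 0.35 0.35 0.35 0.35 0.35 0.34 0.58 0.58]
 [0.37 0.35 0.34 0.34 0.34 0.34 0.34 0.34 0.34 0.34 0.34 0.34 0.57 0.57]
 [0.37 0.35 0.34 0.34 0.34 0.34 0.34 0.34 0.34 0.34 0.34 0.34 0.56 0.56]
 [0.37 0.35 0.34 0.34 0.34 0.34 0.34 0.34 0.34 0.34 0.34 0.34 0.55 0.56]
 [1.24 0.35 0.34 0.34 0.34 0.34 0.34 0.34 0.34 0.34 0.34 0.34 0.54 0.56]
 [1.17 0.35 0.34 0.35 0.35 0.34 0.35 0.34 0.35 0.34 0.34 0.34 0.69 0.67]
 [1.1  0.35 0.35 0.36 0.36 0.35 0.35 0.35 0.35 0.35 0.34 0.34 0.67 0.66]
 [1.05 0.35 0.35 1.05 1.7  0.92 0.82 0.76 0.51 0.36 0.35 0.69 0.66 0.  ]
 [0.91 0.35 0.35 0.91 0.92 0.91 0.92 0.78 0.51 0.36 0.35 0.68 0.65 0.65]
 [0.91 0.35 0.35 0.91 0.91 0.91 0.   0.81 0.75 0.36 0.35 0.69 0.65 0.65]]
```

View pics/t3.png

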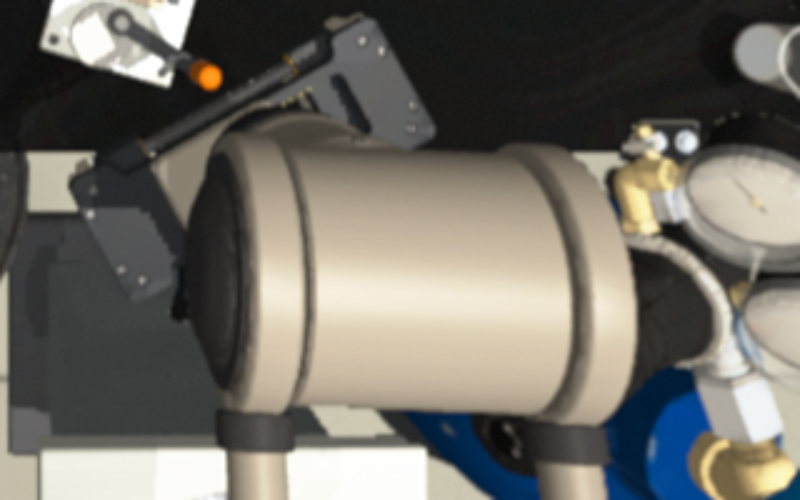

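Emit:
step_arm:
  series:
    - [1,0,-0.04,-0.8,0]
    - [1,0,0,-0.8,0]
    - [1,0,0,-0.8,0]
    - [1,0,0,-0.8,0]
    - [1,0,0,-0.6,0]
    - [1,0,0,0,0]

```text
time: 4.05
tool_pos: [0.4467, 0.0582, 0.1471]
tool_rot: [-3.139, 0.004, 0.505]
contact_force: [0.2, -0.7, 0.1]
opening: 0.092
```

```bash
python3 - <<'E'
from h import *
print(sensors.observe())
d=dict(np.load('top3.npz'));print(world(d,572,395),world(d,560,470),world(d,560,395))
t=snap('top','top4');s=snap('scene','scene4');w=snap('wrist','wrist4')
cv2.imwrite('pics/m4.png',np.hstack([cv2.resize(x['pixels'],(400,300)) for x in(w,s)]))
cv2.imwrite('pics/t4.png',cv2.resize(t['pixels'][280:480,320:640],(800,500)))
E
```

```text
{'time': 4.05, 'qpos': array([-4.09753046e-02,  3.21774129e-01,  1.85664906e+00,  7.29156213e-05,
        9.67405636e-01,  1.02483459e+00]), 'qvel': array([-0.00359501, -0.03216105, -0.04431847, -0.00111762,  0.03871982,
        0.0025931 ]), 'joint_efforts': array([-1.54501190e-01, -3.69674957e+01, -1.98024577e+01,  5.33527415e-02,
       -5.16308136e-01, -1.78985556e-05]), 'tool_pos': array([0.44667392, 0.05816942, 0.14714317]), 'tool_rot': array([-3.13934189,  0.00358926,  0.50494897]), 'contact_force': array([ 0.16993604, -0.66918285,  0.05322984]), 'torque': array([-0.07199106,  0.15120841,  0.04467933]), 'opening': 0.09203147584951563}
[0.45684102 0.00199437 0.58868556] [0.39284065 0.00361715 0.57116743] [0.4570987  0.01164717 0.58946419]
```

View pics/t4.png

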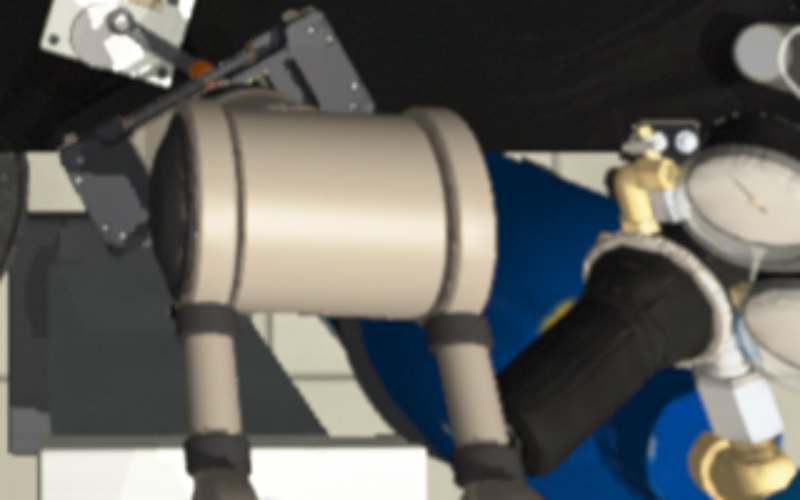

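View pics/m4.png

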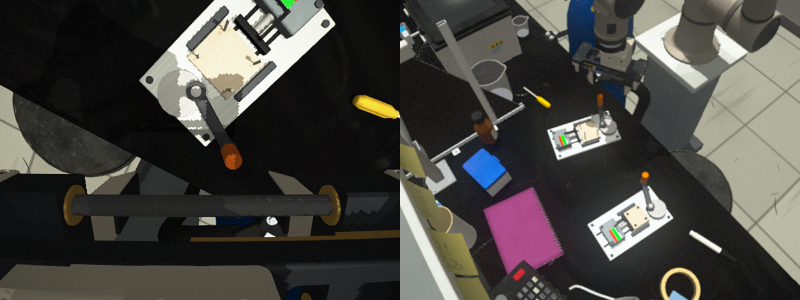

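```bash
python3 - <<'E'
from h import *
t=dict(np.load('top4.npz'))
for v in (418,430,440,450,458,466,474,479):
  print(v,[(u,*world(t,u,v).round(3).tolist()) for u in range(496,552,5) if t['range_z'][v,u]>0])
E
```

```text
418 [(496, 0.403, 0.019, 0.483), (501, 0.404, 0.016, 0.487), (506, 0.405, 0.012, 0.489), (511, 0.404, 0.006, 0.488), (516, 0.403, -0.001, 0.484), (521, 0.294, -0.145, 0.175), (526, 0.297, -0.149, 0.184), (531, 0.367, -0.063, 0.383), (536, 0.369, -0.067, 0.388), (541, 0.37, -0.072, 0.391), (546, 0.371, -0.077, 0.393), (551, 0.37, -0.083, 0.392)]
430 [(496, 0.392, 0.02, 0.486), (501, 0.394, 0.018, 0.491), (506, 0.395, 0.014, 0.494), (511, 0.395, 0.009, 0.493), (516, 0.394, 0.003, 0.491), (521, 0.36, -0.042, 0.402), (526, 0.361, -0.047, 0.405), (531, 0.362, -0.051, 0.408), (536, 0.363, -0.056, 0.409), (541, 0.363, -0.062, 0.409), (546, 0.362, -0.069, 0.408), (551, 0.362, -0.076, 0.406)]
440 [(496, 0.241, -0.119, 0.131), (501, 0.386, 0.019, 0.495), (506, 0.387, 0.015, 0.497), (511, 0.388, 0.012, 0.499), (516, 0.388, 0.007, 0.5), (521, 0.355, -0.034, 0.418), (526, 0.356, -0.04, 0.42), (531, 0.356, -0.045, 0.421), (536, 0.357, -0.05, 0.422), (541, 0.356, -0.057, 0.419), (546, 0.354, -0.065, 0.415), (551, 0.353, -0.071, 0.414)]
450 [(496, 0.221, -0.121, 0.126), (501, 0.377, 0.02, 0.497), (5
[... 959 characters left out ...]
09)]
474 [(496, -0.256, -0.482, -0.795), (501, -0.257, -0.501, -0.796), (506, 0.36, 0.021, 0.508), (511, 0.364, 0.019, 0.516), (516, 0.367, 0.018, 0.523), (521, 0.369, 0.015, 0.527), (526, 0.368, 0.01, 0.525), (531, 0.205, -0.157, 0.181), (536, 0.209, -0.161, 0.189), (541, 0.211, -0.167, 0.194), (546, 0.213, -0.173, 0.198), (551, 0.216, -0.178, 0.205)]
479 [(496, -0.276, -0.483, -0.799), (501, -0.278, -0.504, -0.803), (506, 0.356, 0.021, 0.509), (511, 0.36, 0.02, 0.518), (516, 0.365, 0.02, 0.527), (521, 0.367, 0.018, 0.532), (526, 0.368, 0.014, 0.534), (531, 0.368, 0.01, 0.535), (536, 0.367, 0.004, 0.532), (541, 0.201, -0.169, 0.189), (546, 0.205, -0.174, 0.196), (551, 0.207, -0.179, 0.201)]
```

Emit:
step_arm:
  series:
    - [1,0,-0.04,-0.6,0]
    - [1,0,0,-0.6,0]
    - [1,0,0,-0.6,0]
    - [1,0,0,-0.6,0]
    - [1,0,0,-0.4,0]
    - [1,0,0,0,0]

```text
time: 4.8
tool_pos: [0.448, 0.0566, 0.0784]
tool_rot: [-3.141, 0.001, 0.503]
contact_force: [-0.1, 0.1, 0.5]
opening: 0.0924
```

```bash
python3 - <<'E'
from h import *
o=sensors.observe();print(o['joint_efforts'],o['contact_force'])
w=snap('wrist','wrist5');s=snap('scene','scene5')
cv2.imwrite('pics/m5.png',np.hstack([cv2.resize(w['pixels'],(400,300)),cv2.resize(s['pixels'][120:270,200:400],(400,300))]))
E
```

```text
[-9.24383104e-02 -3.91247571e+01 -1.63076985e+01  4.94793174e-02
 -3.62334279e-01 -7.37689061e-04] [-0.14681969  0.10042297  0.4917905 ]
```

View pics/m5.png

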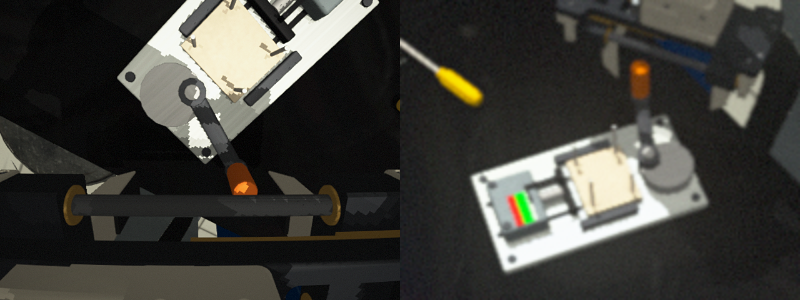

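```bash
cat > plan.py <<'E'
import numpy as np,sys
def tcp(q,off=.037):
    th=-.294-1.745-q; yaw=.5-.6*(q-.09)/1.25
    K=np.array([.501,.094])+.075*np.array([np.cos(th),np.sin(th)])
    return K-off*np.array([np.sin(yaw),-np.cos(yaw)]),yaw
if __name__=='__main__':
    x,y,yw,q0,q1,n=map(float,sys.argv[1:7]); p=np.array([x,y])
    for q in np.linspace(q0,q1,int(n)):
        t,w=tcp(q);d=(t-p)/.025;print(round(q,2),d.round(2).tolist(),round((w-yw)/.08,2),t.round(4),round(w,2))
        p=p+np.round(d,2)*.025;yw+=round((w-yw)/.08,2)*.08
E
python3 plan.py .448 .0566 .503 .09 .75 12
```

```text
0.09 [-0.18, 0.25] -0.04 [0.4435 0.0629] 0.5
0.15 [-0.11, 0.12] -0.36 [0.4407 0.0658] 0.47
0.21 [-0.11, 0.13] -0.36 [0.4381 0.069 ] 0.44
0.27 [-0.09, 0.13] -0.36 [0.4357 0.0724] 0.41
0.33 [-0.09, 0.14] -0.36 [0.4334 0.0759] 0.38
0.39 [-0.09, 0.15] -0.36 [0.4314 0.0796] 0.36
0.45 [-0.07, 0.16] -0.36 [0.4295 0.0835] 0.33
0.51 [-0.06, 0.16] -0.36 [0.4279 0.0875] 0.3
0.57 [-0.06, 0.16] -0.36 [0.4265 0.0916] 0.27
0.63 [-0.04, 0.17] -0.36 [0.4254 0.0958] 0.24
0.69 [-0.04, 0.17] -0.36 [0.4245 0.1001] 0.21
0.75 [-0.03, 0.18] -0.36 [0.4239 0.1045] 0.18
```

Emit:
step_arm:
  series:
    - [1,-0.18,0.25,-0.2,0]
    - [1,-0.11,0.12,0,-0.36]
    - [1,-0.11,0.13,0,-0.36]
    - [1,-0.09,0.13,0,-0.36]
    - [1,-0.09,0.14,0,-0.36]
    - [1,-0.09,0.15,0,-0.36]
    - [1,-0.07,0.16,0,-0.36]
    - [1,-0.06,0.16,0,-0.36]

```text
time: 5.7
tool_pos: [0.4275, 0.0875, 0.0739]
tool_rot: [3.141, 0.001, 0.3]
contact_force: [-1.4, -2.7, 0.7]
opening: 0.0919
```

```bash
python3 - <<'E'
from h import *
o=sensors.observe();print(o['joint_efforts'],o['contact_force'])
w=snap('wrist','wrist6');s=snap('scene','scene6')
cv2.imwrite('pics/m6.png',np.hstack([cv2.resize(w['pixels'],(400,300)),cv2.resize(s['pixels'][120:270,200:400],(400,300))]))
E
```

```text
[  1.17713928 -38.5692966  -16.54618442   0.76086268  -0.45726154
  -0.61915353] [-1.38851852 -2.70692987  0.68170457]
```

View pics/m6.png

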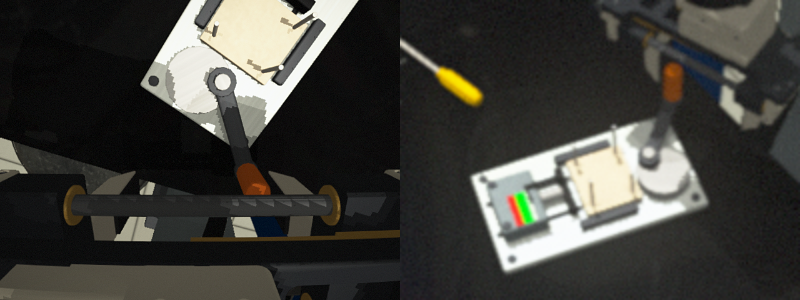

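```bash
python3 plan.py .4275 .0875 .3 .57 1.33 14
```

```text
0.57 [-0.04, 0.16] -0.38 [0.4265 0.0916] 0.27
0.63 [-0.04, 0.17] -0.35 [0.4254 0.0957] 0.24
0.69 [-0.04, 0.16] -0.35 [0.4245 0.0999] 0.21
0.75 [-0.02, 0.18] -0.35 [0.4239 0.1041] 0.19
0.8 [-0.02, 0.17] -0.35 [0.4235 0.1085] 0.16
0.86 [-0.0, 0.17] -0.35 [0.4234 0.1128] 0.13
0.92 [-0.0, 0.18] -0.35 [0.4235 0.1172] 0.1
0.98 [0.01, 0.18] -0.36 [0.4239 0.1217] 0.07
1.04 [0.03, 0.17] -0.35 [0.4245 0.1261] 0.05
1.1 [0.03, 0.18] -0.35 [0.4254 0.1305] 0.02
1.15 [0.05, 0.18] -0.35 [0.4265 0.1349] -0.01
1.21 [0.06, 0.17] -0.35 [0.4279 0.1392] -0.04
1.27 [0.06, 0.17] -0.35 [0.4296 0.1435] -0.07
1.33 [0.08, 0.17] -0.35 [0.4314 0.1477] -0.1
```

Emit:
step_arm:
  series:
    - [1,-0.04,0.16,0,-0.37]
    - [1,-0.04,0.17,0,-0.35]
    - [1,-0.04,0.16,0,-0.35]
    - [1,-0.02,0.18,0,-0.35]
    - [1,-0.02,0.17,0,-0.35]
    - [1,0,0.17,0,-0.35]
    - [1,0,0.18,0,-0.35]
    - [1,0.01,0.18,0,-0.35]
    - [1,0,0,0,0]

```text
time: 6.7
tool_pos: [0.4243, 0.1221, 0.0738]
tool_rot: [-3.142, -0.0, 0.077]
contact_force: [-0.5, 0.0, 0.3]
opening: 0.0919
```

```bash
python3 - <<'E'
from h import *
o=sensors.observe();print(o['joint_efforts'],o['contact_force'])
w=snap('wrist','wrist7');s=snap('scene','scene7')
cv2.imwrite('pics/m7.png',np.hstack([cv2.resize(w['pixels'],(400,300)),cv2.resize(s['pixels'][170:260,220:340],(400,300),interpolation=2)]))
E
```

```text
[ 1.43719870e-01 -3.89102018e+01 -1.59279352e+01 -2.08674792e-03
 -1.90444541e-02  4.11800835e-01] [-0.53607877  0.04484922  0.31994637]
```

View pics/m7.png

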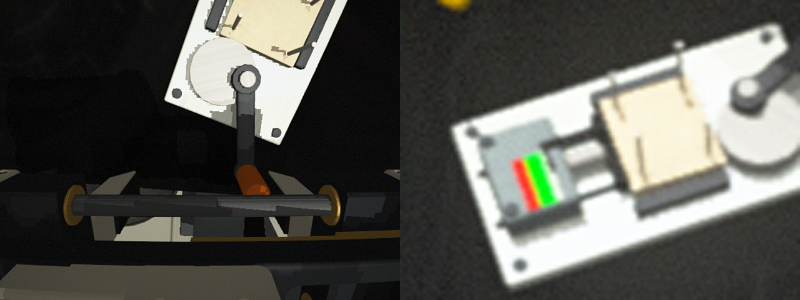

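Emit:
step_arm:
  series:
    - [1,0.03,0.17,0,-0.35]
    - [1,0.03,0.18,0,-0.35]
    - [1,0.05,0.18,0,-0.35]
    - [1,0,0,0,0]

```text
time: 7.2
tool_pos: [0.4271, 0.135, 0.0738]
tool_rot: [3.141, 0.0, -0.007]
contact_force: [-0.7, -1.1, -0.5]
opening: 0.092
```

```bash
python3 - <<'E'
from h import *
s=snap('scene','scene8');t=snap('top','top8')
z=np.hstack([cv2.resize(x['pixels'][190:250,235:305],(400,343),interpolation=2) for x in(s,dict(np.load('scene7.npz')))])
cv2.imwrite('pics/m8.png',z)
cv2.imwrite('pics/t8.png',cv2.resize(t['pixels'][190:400,310:510],(571,600),interpolation=2))
E
```

```text
(no output)
```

View pics/m8.png

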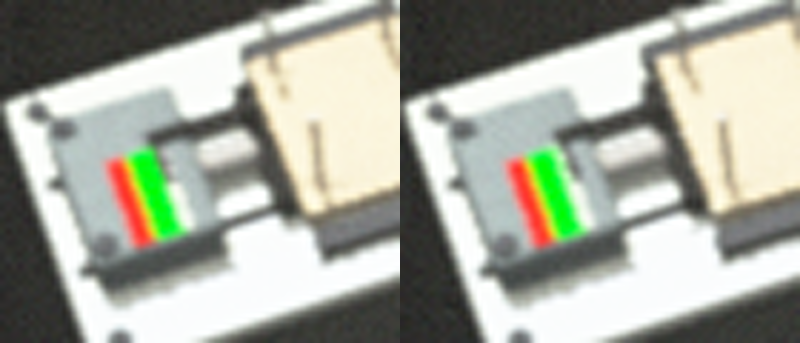

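View pics/t8.png

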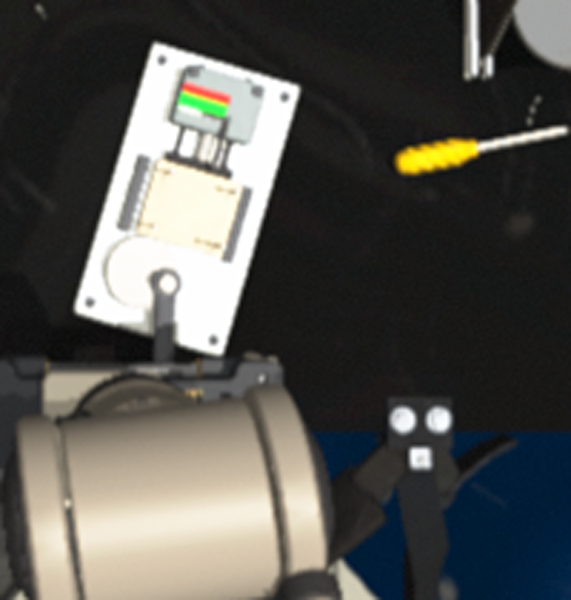

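Emit:
step_arm:
  series:
    - [1,0.06,0.17,0,-0.35]
    - [1,0.06,0.17,0,-0.35]
    - [1,0.08,0.17,0,-0.35]
    - [1,0,0,0,0]

```text
time: 7.7
tool_pos: [0.432, 0.1477, 0.0736]
tool_rot: [3.141, 0.001, -0.091]
contact_force: [-2.1, -2.5, -0.5]
opening: 0.0921
```

```bash
cat > look.py <<'E'
from h import *
import sys
n=sys.argv[1]
s=snap('scene','s'+n);t=snap('top','t'+n)
z=np.hstack([cv2.resize(s['pixels'][190:250,235:305],(400,343),interpolation=2),cv2.resize(t['pixels'][200:260,360:420],(343,343),interpolation=2)])
cv2.imwrite(f'pics/m{n}.png',z)
# pointer along clamp x: sample lines
E
python3 look.py 9
```

```text
(no output)
```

View pics/m9.png

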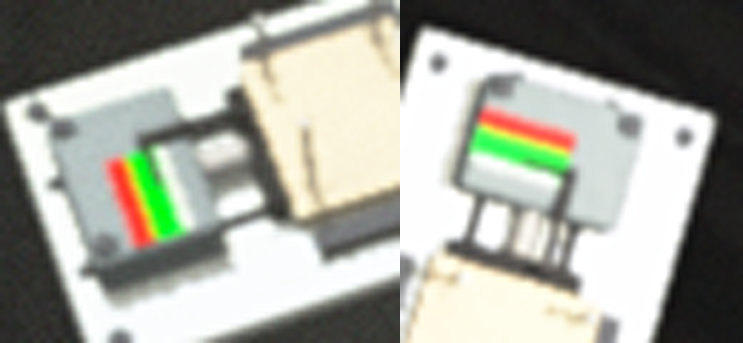

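Emit:
step_arm:
  series:
    - [1,0.09,0.16,0,-0.35]
    - [1,0.1,0.16,0,-0.35]
    - [1,0,0,0,0]

```text
time: 8.1
tool_pos: [0.4368, 0.1557, 0.0736]
tool_rot: [3.141, 0.001, -0.148]
contact_force: [-2.9, -1.6, 0.4]
opening: 0.0921
```

```bash
python3 look.py 10; python3 - <<'E'
from h import *
s=np.load('t10.npz')['pixels'];cv2.imwrite('pics/b10.png',cv2.resize(s[212:240,370:400],(600,560),interpolation=2))
E
```

```text
(no output)
```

View pics/m10.png

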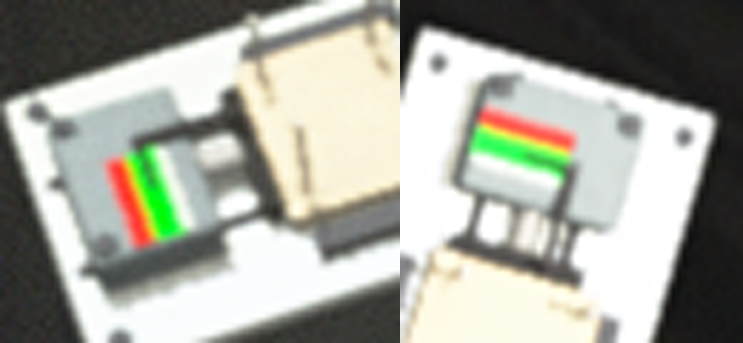

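View pics/b10.png

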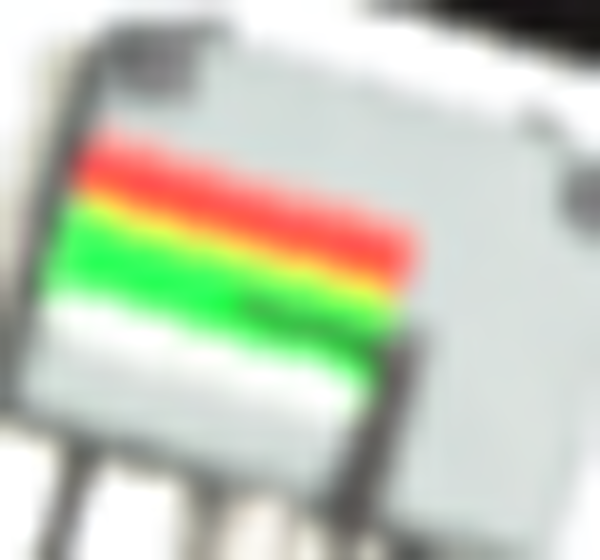

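Emit:
step_arm:
  series:
    - [1,-0.1,-0.2,0,0]
    - [1,-0.1,-0.2,0,0]
    - [1,0,0,0,0]
    - [1,0,0,0.5,0]
    - [1,0,0,0.8,0]
    - [1,0,0,1,0]
    - [1,0,0,1,0]
    - [1,0,0,1,0]
    - [1,0,0,1,0]
    - [1,0,0,0.5,0]
    - [1,0,0,0,0]
    - [1,0,0,0,0]

```text
time: 9.4
tool_pos: [0.4318, 0.1457, 0.2184]
tool_rot: [-3.142, -0.0, -0.148]
contact_force: [0.1, -0.2, -1.2]
opening: 0.0918
```

```bash
python3 look.py 11; python3 - <<'E'
from h import *
s=np.load('t11.npz')['pixels'];cv2.imwrite('pics/b11.png',np.hstack([cv2.resize(s[212:240,370:400],(400,373),interpolation=2),cv2.resize(s[170:320,190:420],(400,373))]))
print(sensors.observe()['contact_force'])
E
```

```text
[-0.26353885 -0.21355835  0.13205979]
```

View pics/b11.png

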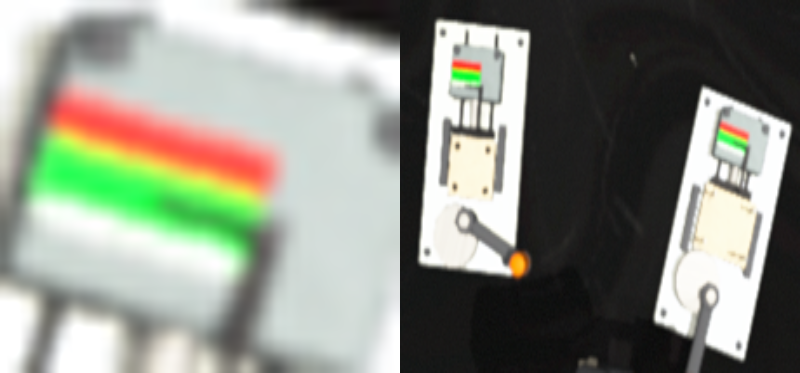

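The pointer stays mid-green with the gripper lifted clear, and the other lever has not moved. I'm handing it in.

```bash
python3 -c "
from cell import hand_in; print(hand_in())"
```

```text
the job is handed in; nothing more can be done
None
```

The pin clamp, the right-hand one, is closed. I pushed its lever clockwise with the inner face of one open finger, from about q = 0.09 to about 1.4 rad, and checked the pointer after each stage. I then backed off and lifted the gripper clear.

- **Pointer:** the last picture, taken after letting go, shows it about mid-green. It never reached the red in any picture.
- **Other clamp:** its knob and lever look unmoved in the last top picture. I did not measure its angle again.
- **Forces and time:** the highest force I read was about 3.5 N, and it was close to zero after letting go. The job took about 9.5 s.
- **Gas bottle:** I kept the tool to the left on purpose, because the arm's right side would have come close to the regulator. The point clouds showed a gap of about 2.5 cm, measured before the final descent. No contact showed in the force or torque readings.

No check failed or disagreed with another.

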